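# Line up steel tabs against a sprung jig stop with a straightedge

## Robot

A 6-joint arm with a two-finger parallel gripper is mounted at the origin on the work surface. World frame = base frame: x ahead of the robot, y to its left, z up, the work surface at z = 0. Lengths are in m, angles in rad, forces in N, time in s.
With the tool pointing down it reaches from about 0.4 to 0.825 m from the base axis. Payload 7 kg.
Tool frame: the origin (TCP) lies at the centre of the arm's flange, where the gripper is bolted on; the fingertips stand 178 mm ahead of it and the grasp point (between the pads) lies arm.tcp_to_grasp ahead of it (arm.tcp_to_grasp is the distance from the TCP to the grasp point, in m); z points along the fingers, y is the direction in which the jaws open and shut (so a half turn about z gives the same grasp; the last joint's range is limited). The gripper opens to 88 mm and grips with 3 to 60 N. Pads are 19 mm wide; open, the fingers measure 130 mm over their backs; the gripper's body (78 mm by 193 mm) begins 47 mm behind the grasp point.
Start: joints at [-0.893, 0.359, 0.012, 0, -1.224, -0.288], TCP at [0.256, -0.624, 0.405] pointing down, gripper open.
Joint ranges: [-3.07, 3.07], [-1.43, 2.12], [-1.02, 1.25], [-3.03, 1.67], [-3.05, -0], [-3.03, 3.03]. Speed limits (rad/s): [2.39, 2.39, 3.01, 3.14, 3.14, 3.14].

## Interface

Orientations are given as [roll, pitch, yaw] about the fixed x, y, z axes, in that order (R = Rz(yaw) Ry(pitch) Rx(roll)).
In Python, from station import arm gives the robot as it stands.
- The arm moves only by the tool move_arm, never from a script. Its argument "deltas" is a list of rows, each a list of 6 numbers: the shift along the world's x, y, z in mm, then the turn, a rotation vector about the world's x, y, z in degrees. In form: [[tx, ty, tz, ax, ay, az], ...]. A call has exactly 5 rows; each row shifts and turns the commanded pose from where the row before left it; what a row does not reach is not made up. A row lasts 1/12 s, in which the tool goes at most 41.7 mm and 7.16 degrees, less where a joint would pass 70% of its speed; a pose out of reach is approached as far as the arm can. A call with a gripper value outside its range is refused whole. "claw" is the closure in counts, from 0 (fully open) to 255 (shut), set as the call begins (left out, the last holds). The fingers move at their own pace and stop on an object; "squeeze" is the grip in N (left out, the last holds). Time passes only in rows, so rows that do not move let the fingers close, or fill a call up. It gives the time, the measured TCP pose, the force and the opening at its end, in the units of the state.
- arm.get_state(): the state, without advancing time (a new reading comes with each control period).
- arm.grab_frame(name): name is "side" or "top" or "wrist"; returns the picture (400x640x3 uint8, red, green, blue); there is no depth.
- arm.calibration(name): a dict with "intrinsics" (3x3 intrinsics, pixels), "T" (4x4, takes a point from camera to world coordinates); the wrist camera has in their place "mount" (4x4, takes a point from camera to tool coordinates, whose origin is the TCP and whose axes are the flange's). Camera axes: x right, y up, looking along -z (the intrinsics and any distortion apply to the point x, -y, -z); pixel columns grow to the right and rows downward; lengths in m; the calibration is good to about 2 mm. A picture is of the moment at which its call begins: read the wrist's pose just before it. calibration takes no time and is no camera call.
- arm.job_done(): hands the job in, once; it reports no verdict.
Trained networks look in the newest picture that a camera, given by its name, has taken for a name from the list of things; names that differ only in an ending like _2 or _b are one class to them, and where a whole thing is asked for, a point or a joint stands for the part that bears it (a point fixed in the world has none). Each returns a list of dicts, best first, with "score" (0 to 1); they miss things now and then, are a little off and sometimes report something else, mostly with a low value. They report only what shows in the picture. A call takes as long as a camera call. They do not tell look-alikes from the thing itself.
- arm.spot_in(thing, camera): "xy" ([column, row] in pixels, amid what is visible of it).
- arm.masks_of(thing, camera): "pixels" (400x640 bool, what is visible of it) and "xy" ([column, row] in pixels, amid what is visible of it).
- arm.spot_point(thing, camera): "xy" ([column, row] in pixels: a listed point, or the origin of a listed thing).
The state is a dict: "t": time; "q": joint angles; "qd": joint speeds; "joint_efforts": joint torques, N m; "eef_pos": TCP position; "ee_rot": TCP orientation; "force": force on the tool from outside, world axes, zero at the start; "moment": the same for the moment, N m; "width": finger opening in m.
Only numpy, scipy, OpenCV 4.12 (cv2) and the standard library are available. Lean on these libraries where they do the work, as an engineer would, in place of code of your own. Each camera call takes 0.05 s, during which the arm holds its last target. There are 200 camera calls.

## Task

With the blade of the red-gripped straightedge, push the four loose steel tabs together as one group across the bench against the jig's yellow sprung stop, and press them home, all four lying against the blade, with a push of about 13 N held for a good second, never loading the stop with more than 16 N. Then draw back, leaving the row square and in line against the stop, and stand the straightedge back centred and lengthwise on its rubber mat. Do not touch the tabs with the gripper, and leave everything else on the bench where it is.

Things in the scene. Friction and masses are not known exactly. Their poses are not given: they have to be found in the camera images.
- straightedge: aluminium straightedge, 0.35 kg, standing on its flange, 42 mm (x) x 260 mm (y) x 5 mm, on the mat. Along the flange's +x edge rises the blade, 260 mm long, 6 mm thick, 28 mm tall over all; its pushing face looks to +x and lies at x = +21 mm. Origin: centre of the underside, z up
- grip (a point): middle of the straightedge's red grip, 58 mm above its underside, straight over its origin, same axes. The grip is a block 16 mm thick (x), 70 mm long (y), reaching from the flange up to 80 mm. Pinch it across the 16 mm with the fingertips more than 30 mm above the underside, clear of the blade
- mat: fixed black rubber mat, 120 mm (x) x 330 mm (y) x 3 mm: the straightedge's place. Origin: centre of its underside; its top is 3 mm above the bench. The straightedge stands lengthwise on it: their long (y) axes parallel
- jig: fixed alignment jig: blue base 70 x 280 mm, aluminium carriage on it (nothing higher than 40 mm) and, before it, a yellow stop bar 260 mm long (y), 12 mm thick, from 2 to 22 mm above the bench. Origin on the bench; +x points from the tabs to the stop (the way to push), y runs along the stop
- stop_zone (a point): fixed point of the jig at its x = -65 mm, y = 0. The stop's front face lies up to 20 mm before or behind it: this setting differs each time and is NOT measured. The stop is sprung: it gives way along +x by 1 mm per 5 N and bottoms out at 6 mm (30 N). The tabs' friction on the bench takes 1.5 to 6 N of the push
- tab1: steel tab 1 of 4, 40 x 40 x 12 mm, about 0.14 kg, dark round hole in the middle, flat on the bench before the stop, askew by up to 0.25 rad, 20 to 110 mm short of the stop. Tabs 1 to 4 lie side by side from the jig's -y end to its +y end, pitch about 54 mm. Origin: centre of its underside, x along the push at zero yaw
- tab2: steel tab 2 of 4, 40 x 40 x 12 mm, about 0.14 kg, dark round hole in the middle, flat on the bench before the stop, askew by up to 0.25 rad, 20 to 110 mm short of the stop. Tabs 1 to 4 lie side by side from the jig's -y end to its +y end, pitch about 54 mm. Origin: centre of its underside, x along the push at zero yaw
- tab3: steel tab 3 of 4, 40 x 40 x 12 mm, about 0.14 kg, dark round hole in the middle, flat on the bench before the stop, askew by up to 0.25 rad, 20 to 110 mm short of the stop. Tabs 1 to 4 lie side by side from the jig's -y end to its +y end, pitch about 54 mm. Origin: centre of its underside, x along the push at zero yaw
- tab4: steel tab 4 of 4, 40 x 40 x 12 mm, about 0.14 kg, dark round hole in the middle, flat on the bench before the stop, askew by up to 0.25 rad, 20 to 110 mm short of the stop. Tabs 1 to 4 lie side by side from the jig's -y end to its +y end, pitch about 54 mm. Origin: centre of its underside, x along the push at zero yaw
- bracket: finished steel angle bracket, foot 70 x 50 mm, 66 mm tall; origin centre of its underside; bystander left of the jig
- tin: closed can, 70 mm diameter, 80 mm tall; origin centre of its underside; bystander right of the jig
- hammer: hammer lying on the bench at the robot's right, about 250 mm long; bystander
- brush: wooden-handled brush lying at the robot's right, about 200 mm long; bystander
- square: red L-shaped welding magnet, legs 90 and 80 mm, 22 mm tall; bystander near the robot, to its right
- cup: orange open cup, 80 mm across, 90 mm tall; origin centre of its underside; bystander left of the jig, beyond the mat
Things that resemble listed ones, but are neither listed nor needed, are in the scene too. What is shaped like the tab2 but green is not meant. What is shaped like the tab4 but blue is not meant.

How it is judged:
By the outcome, as a careful person would: the job done as asked, in the order asked, and still so for the second after the job is handed in, with the robot touching nothing.
It also fails if it takes over 64 s, if anything falls off the work surface, if the arm or the gripper's body presses on something with over 40 N, if the wrist force passes 120 N, or if a joint passes its speed limit or range.

## Working session

There is one attempt and no reset: what is moved stays moved. The work goes in short steps, Python scripts to look and compute and a tool call to move; the robot and the scene stay as the last step left them, time stands still between calls to the robot, and variables do not carry over. Pictures are saved under pics/ and viewed, about 8 in all and at most 12, crops included, and the job is handed in when it is done.

Besides the shell and the picture viewer there is one more tool, called after "Emit:" as name(argument=value, ...), one argument or row to a line, values as JSON. move_arm: Moves the arm, as the interface text tells. Its arguments: {"type":"object","properties":{"deltas":{"type":"array","items":{"type":"array","items":{"type":"number"}}},"claw":{"type":"number"},"squeeze":{"type":"number"}},"required":["deltas"]}

```bash
mkdir -p pics; ls; python3 - <<'E'
from station import arm
import cv2,numpy as np
s=arm.get_state(); print({k:np.round(v,3) for k,v in s.items()}, arm.tcp_to_grasp)
for n in ("top","side"):
    cv2.imwrite(f"pics/{n}0.png",arm.grab_frame(n)[:,:,::-1])
    c=arm.calibration(n); print(n,{k:np.round(v,4).tolist() if not isinstance(v,str) else v for k,v in c.items()})
    for t in ["straightedge","grip","mat","jig","stop_zone","tab1","tab2","tab3","tab4"]:
        print(t,[(np.round(d["xy"]).tolist(),round(d["score"],2)) for d in arm.spot_point(t,n)][:6])
print(arm.calibration("wrist"))
E
```

```text
pics
{'t': np.float64(0.0), 'q': array([-0.893,  0.359,  0.011, -0.   , -1.224, -0.288]), 'qd': array([-0.002,  0.001, -0.002, -0.002,  0.   , -0.001]), 'joint_efforts': array([-2.0000e-03, -5.8272e+01,  2.9305e+01,  6.9970e+00,  7.0000e-03,
       -0.0000e+00]), 'eef_pos': array([ 0.256, -0.624,  0.404]), 'ee_rot': array([ 3.14 , -0.   , -2.752]), 'force': array([ 0.693,  0.077, -0.355]), 'moment': array([ 0.016, -0.013, -0.025]), 'width': np.float64(0.088)} 0.1593
top {'intrinsics': [[366.9134, 0.0, 318.2899], [0.0, 366.9134, 197.0096], [0.0, 0.0, 1.0]], 'T': [[0.026, 0.9971, -0.0714, 0.448], [-0.9996, 0.0269, 0.0121, -0.0636], [0.014, 0.0711, 0.9974, 1.2531], [0.0, 0.0, 0.0, 1.0]]}
straightedge [([204.0, 218.0], 0.82), ([453.0, 188.0], 0.57)]
grip [([204.0, 218.0], 0.71)]
mat [([205.0, 219.0], 0.8), ([312.0, 149.0], 0.72), ([327.0, 195.0], 0.72)]
jig [([312.0, 151.0], 0.96)]
stop_zone [([314.0, 168.0], 0.93)]
tab1 [([457.0, 188.0], 0.71), ([315.0, 194.0], 0.69), ([301.0, 194.0], 0.65), ([318.0, 240.0], 0.59), ([329.0, 194.0], 0.54), ([342.0, 191.0], 0.53)]
tab2 [([457.0, 188.0], 0
[... 1231 characters left out ...]
0.47), ([330.0, 198.0], 0.45)]
tab4 [([305.0, 223.0], 0.65), ([265.0, 253.0], 0.64), ([360.0, 185.0], 0.62), ([292.0, 229.0], 0.5), ([358.0, 241.0], 0.47), ([330.0, 198.0], 0.45)]
{'intrinsics': array([[324.55069594,   0.        , 320.50056691],
       [  0.        , 324.55069594, 198.26962299],
       [  0.        ,   0.        ,   1.        ]]), 'mount': array([[ 1.89025003e-05,  9.53299601e-01,  3.02026274e-01,
         8.28534003e-02],
       [ 9.99999995e-01, -4.78626365e-05,  8.84854542e-05,
         2.87499870e-04],
       [ 9.88089220e-05,  3.02026271e-01, -9.53299597e-01,
         1.98500918e-02],
       [ 0.00000000e+00,  0.00000000e+00,  0.00000000e+00,
         1.00000000e+00]])}
```

```bash
python3 - <<'E'
import cv2
a=cv2.imread("pics/top0.png")[100:300,150:480]; cv2.imwrite("pics/top0c.png",cv2.resize(a,None,fx=2.42,fy=2.42,interpolation=2))
E
```

```text
(no output)
```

View pics/top0c.png

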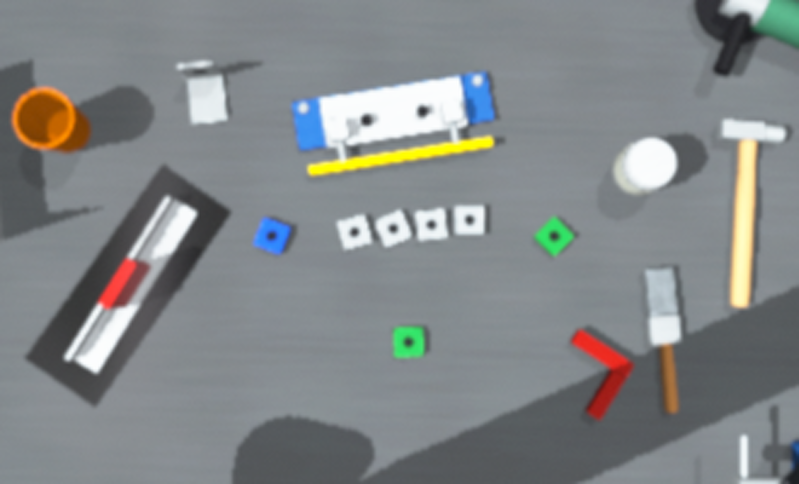

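View pics/side0.png

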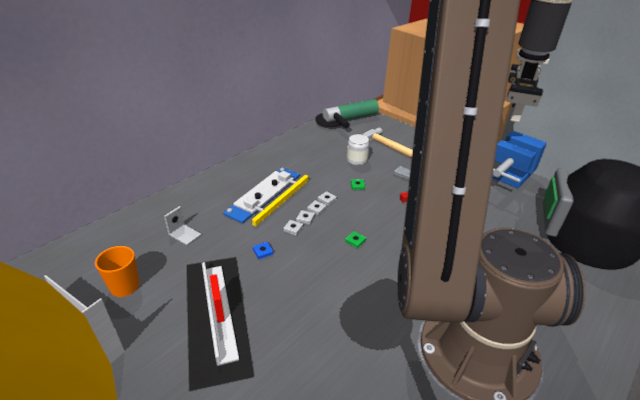

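```bash
cat > h.py <<'E'
from station import arm
import cv2,numpy as np
from scipy.spatial.transform import Rotation as R
def cam(n,s=None):
    c=arm.calibration(n)
    if n!="wrist": return c["intrinsics"],c["T"]
    s=s or arm.get_state(); T=np.eye(4); T[:3,:3]=R.from_euler("xyz",s["ee_rot"]).as_matrix(); T[:3,3]=s["eef_pos"]
    return c["intrinsics"],T@c["mount"]
def w(uv,z,KT):
    K,T=KT; uv=np.atleast_2d(uv).astype(float)
    d=np.c_[(uv[:,0]-K[0,2])/K[0,0],-(uv[:,1]-K[1,2])/K[1,1],-np.ones(len(uv))]@T[:3,:3].T
    return (T[:3,3]+d*((z-T[2,3])/d[:,2])[:,None])[:,:2]
def hsv(im): return cv2.cvtColor(im,cv2.COLOR_RGB2HSV)
def blobs(m,amin):
    n,l,st,c=cv2.connectedComponentsWithStats(m.astype(np.uint8))
    return [np.argwhere(l==i)[:,::-1] for i in range(1,n) if st[i,4]>=amin]
def rect(px,z,KT):
    "min-area rect of a blob on plane z: centre mm, long side, short side, angle of long side deg in (-90,90]"
    p=(w(px,z,KT)*1000).astype(np.float32); (c,(a,b),t)=cv2.minAreaRect(p)
    if a<b: a,b,t=b,a,t+90
    return np.round([*c,a,b,(t+90)%180-90],1)
def report(im,KT,s=1):
    H,S,V=[hsv(im)[:,:,i].astype(int) for i in range(3)]
    for nm,m,z,a in [("stop",(H>22)&(H<36)&(S>150)&(V>120),.022,100*s),("grip",((H<6)|(H>174))&(S>150)&(V>90),.083,60*s),
        ("tabs",(S<40)&(V>175),.012,60*s),("mat",(V<60)&(S<60),.003,500*s),("deco",(S>120)&(H>45)&(H<125),.012,60*s)]:
        for b in blobs(m,a): print(nm,b.mean(0).round(1),len(b),rect(b,z,KT))
E
python3 - <<'E'
from h import *
report(cv2.imread("pics/top0.png")[:,:,::-1].copy(),cam("top"))
E
```

```text
stop [315.7 164.1] 320 [647.7 -66.6 258.3  15.  -79.6]
grip [198.2 216.8] 131 [459.1 300.2  67.7  21.2 -31.1]
grip [399.2 253. ] 316 [ 356.3 -320.    87.1   84.5  -30.6]
tabs [387.   41.1] 38687 [1078.2 -290.5 1828.8  341.3  -89.9]
tabs [458.7  99.6] 184 [ 887.8 -557.7   53.7   46.6   69.4]
tabs [ 54.7 154.2] 106 [656.  816.8 207.    6.9   8.2]
tabs [112.6 166.2] 3278 [628.6 673.9 279.7 244.5 -81.4]
tabs [235. 141.] 283 [721.4 211.1  65.6  51.4   7.5]
tabs [312.2 146.2] 1221 [704.  -55.  200.1  93.6 -79.3]
tabs [460.2 153.6] 194 [ 699.8 -565.3   90.6   27.2   86.8]
tabs [416.4 168. ] 454 [ 643.9 -412.3   88.6   72.3  -44. ]
tabs [211.4 193.6] 77 [539.2 282.6  97.8   8.9 -29.7]
tabs [203.3 221.1] 700 [458.6 304.7 265.9  51.4 -29.5]
tabs [343.5 190.5] 132 [ 561.4 -163.8   37.7   37.5    1.3]
tabs [311.9 194.1] 148 [546.3 -56.5  42.9  42.4  24.6]
tabs [327.6 192.5] 147 [ 553.2 -109.7   42.6   42.2    8.4]
tabs [295.8 195.5] 148 [540.   -2.3  43.   42.3  17.5]
tabs [423.3 227.1] 345 [ 446.7 -437.8  104.2   41.9    2.8]
tabs [595.8 287.6] 290 [  255.3 -1018.1   170.9    33.    -57.5]
tabs
[... 296 characters left out ...]
4.6 325.9] 575 [  91.6 -915.4  183.    96.1  -34.3]
mat [ 44.4 358.2] 852 [-1.010e+01  8.047e+02  2.713e+02  3.480e+01  1.000e-01]
mat [285.8 347.4] 3326 [  5.  -64.9 497.2 205.3  80.9]
deco [488.9 113.5] 762 [ 843.3 -662.5  172.5   58.5   69.4]
deco [347.2 140.8] 194 [ 736.4 -172.4   70.8   37.3   11.3]
deco [277.2 151.8] 199 [690.4  66.4  69.9  37.   11.2]
deco [ 30.3 245.4] 8815 [363.4 853.7 542.  241.4   5. ]
deco [262.1 197. ] 160 [531.7 111.3  43.9  42.8  73.1]
deco [378.7 197.2] 145 [ 541.6 -284.2   41.2   38.3  -43.8]
deco [318.4 240.8] 142 [388.7 -83.2  40.1  37.    1.5]
deco [480.8 285.7] 60 [ 254.2 -628.9   40.7   21.   -45.1]
deco [ 55.6 298.2] 143 [174.5 772.7  53.9  39.4  12.5]
```

Emit:
move_arm(
  deltas=[
    [20,36,0,0,0,5.2],
    [20,36,0,0,0,5.2],
    [20,36,0,0,0,5.2],
    [20,36,0,0,0,5.2],
    [20,36,0,0,0,5.2],
  ],
  claw=0,
)

```text
t: 1.42
eef_pos: [0.3569, -0.4427, 0.4047]
ee_rot: [-3.141, 0.0, -2.294]
force: [1.0, -0.7, -0.2]
width: 0.0872
```

Emit:
move_arm(
  deltas=[
    [20,36,0,0,0,5.2],
    [20,36,0,0,0,5.2],
    [20,36,0,0,0,5.2],
    [20,36,0,0,0,5.2],
    [20,36,0,0,0,5.2],
  ],
)

```text
t: 1.83
eef_pos: [0.4569, -0.2624, 0.4051]
ee_rot: [-3.141, 0.0, -1.84]
force: [1.0, 0.4, 0.8]
width: 0.0877
```

Emit:
move_arm(
  deltas=[
    [14,36,8,0,0,5.2],
    [14,36,8,0,0,5.2],
    [14,36,8,0,0,5.2],
    [14,36,8,0,0,5.2],
    [14,36,8,0,0,5.2],
  ],
)

```text
t: 2.25
eef_pos: [0.5266, -0.0824, 0.4455]
ee_rot: [-3.141, -0.0, -1.386]
force: [1.3, -1.2, -0.6]
width: 0.0878
```

Emit:
move_arm(
  deltas=[
    [0,0,0,0,0,0],
    [0,0,0,0,0,0],
    [0,0,0,0,0,0],
    [0,0,0,0,0,0],
    [0,0,0,0,0,0],
  ],
)

```text
t: 2.67
eef_pos: [0.526, -0.0854, 0.4444]
ee_rot: [3.141, 0.0, -1.392]
force: [-0.9, 0.3, -0.6]
width: 0.088
```

```bash
python3 - <<'E'
from h import *
s=arm.get_state(); print(s["t"],s["eef_pos"],np.degrees(s["ee_rot"]))
im=arm.grab_frame("wrist"); cv2.imwrite("pics/w1.png",im[:,:,::-1]); report(im,cam("wrist",s),5)
E
```

```text
2.6667 [ 0.52603087 -0.08536621  0.44443629] [ 1.79972790e+02  7.14212867e-04 -7.97774775e+01]
stop [222.4 142.6] 2589 [646.  -75.1 238.1  17.2 -79.2]
tabs [303.7  94.6] 995 [ 559.7 -163.1   40.    39.5  -88.2]
tabs [172.4 154.3] 8086 [700.6 -53.1 202.6  92.9 -79.3]
tabs [303.2 139.5] 872 [ 551.3 -109.8   40.    38.9  -81.5]
tabs [302.  180.8] 782 [544.4 -56.4  39.8  39.7 -65.6]
tabs [  2.3 235.5] 312 [936.8  83.2 105.1   9.5  83.6]
tabs [300.2 219.6] 704 [538.1  -2.2  40.1  39.6 -72.3]
mat [495.5 290. ] 11481 [377.8  89.4 739.6 173.    6.2]
mat [241.  351.8] 32313 [ 477.6  180.3 1083.7  277.5   10.1]
deco [161.3  61.4] 2011 [ 732.5 -170.2   72.    38.5   11.3]
deco [422.1 182.1] 907 [388.7 -82.5  42.8  41.7   4.5]
deco [182.9 245.2] 810 [687.8  65.8  72.1  34.7  11.4]
```

View pics/w1.png

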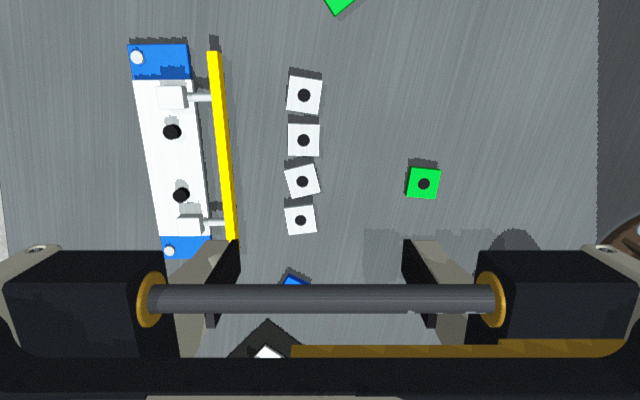

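Emit:
move_arm(
  deltas=[
    [-6.7,38.5,0,0,0,5],
    [-6.7,38.5,0,0,0,5],
    [-6.7,38.5,0,0,0,5],
    [-6.7,38.5,0,0,0,5],
    [-6.7,38.5,0,0,0,5],
  ],
)

```text
t: 3.13
eef_pos: [0.4923, 0.1086, 0.4448]
ee_rot: [-3.141, -0.0, -0.952]
force: [1.1, -0.2, -0.5]
width: 0.0877
```

Emit:
move_arm(
  deltas=[
    [-6.7,38.5,0,0,0,5],
    [-6.7,38.5,0,0,0,5],
    [-6.7,38.5,0,0,0,5],
    [-6.7,38.5,0,0,0,5],
    [-6.7,38.5,0,0,0,5],
  ],
)

```text
t: 3.55
eef_pos: [0.4591, 0.3015, 0.4449]
ee_rot: [-3.141, -0.0, -0.515]
force: [1.4, 0.9, 0.1]
width: 0.0875
```

Emit:
move_arm(
  deltas=[
    [0,0,0,0,0,0],
    [0,0,0,0,0,0],
    [0,0,0,0,0,0],
    [0,0,0,0,0,0],
    [0,0,0,0,0,0],
  ],
)

```text
t: 3.97
eef_pos: [0.4599, 0.2993, 0.4448]
ee_rot: [-3.141, -0.0, -0.52]
force: [-0.0, -0.6, 0.1]
width: 0.0877
```

```bash
python3 - <<'E'
from h import *
s=arm.get_state(); print(s["t"],s["eef_pos"],np.degrees(s["ee_rot"]))
im=arm.grab_frame("wrist"); cv2.imwrite("pics/w2.png",im[:,:,::-1]); report(im,cam("wrist",s),5)
for t in("grip","mat","straightedge"): print(t,[(d["xy"],d["score"]) for d in arm.spot_point(t,"wrist")])
E
```

```text
3.9667 [0.45986689 0.29929019 0.44483603] [-1.79993227e+02 -6.76782541e-03 -2.97920121e+01]
stop [108.3  45. ] 799 [698.1 439.9  94.2  87.6  60.2]
grip [318.6 172.9] 954 [461.7 300.4  76.3  14.5 -29.8]
tabs [12.6 11.3] 435 [783.5 513.2  67.4  25.2 -87.4]
tabs [33.2 21.5] 484 [760.2 502.6  73.6  22.2 -84.2]
tabs [418.  126.2] 74443 [405.9 199.2 669.2 360.5  60.2]
tabs [318.3 148.9] 5797 [453.5 305.3 272.4  44.  -29.6]
tabs [ 57.3 176.1] 15357 [619.4 635.4 242.1 180.    8.3]
tabs [238.2 335.3] 2192 [286.5 543.2 144.4  78.5  60.2]
tabs [388.8 330.9] 2064 [180.7 334.5 155.5  55.5  61.4]
tabs [447.3 329.2] 301 [137.3 259.3  61.   15.8 -13.5]
mat [266.3 355.9] 28094 [ 224.8  434.3 1083.5  278.1   60.2]
mat [541.2 281.1] 4484 [ 99.7  99.  250.1 162.   60.2]
deco [429.4  29.8] 1370 [530.1 114.6  43.3  41.4  70.4]
deco [623.3  57.5] 1065 [388.4 -74.8  43.7  41.4   4.6]
grip [([320.2, 173.9], 0.82)]
mat [([312.7, 166.0], 0.64), ([156.4, 50.4], 0.47)]
straightedge [([319.4, 161.2], 0.85)]
```

View pics/w2.png

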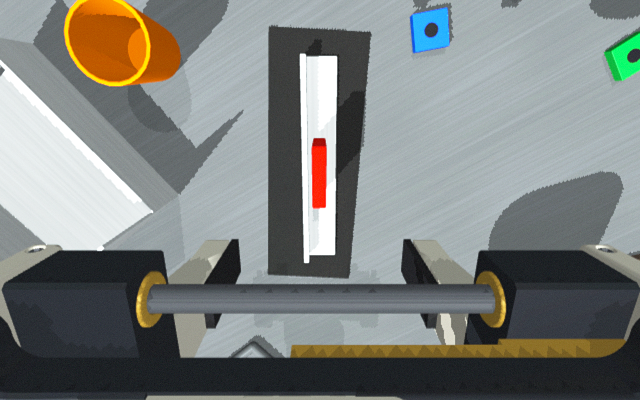

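```bash
python3 - <<'E'
from h import *
s=arm.get_state(); KT=cam("wrist",s)
print("grip",w((320.2,173.9),.061,KT)*1000,"origin",w((319.4,161.2),.003,KT)*1000)
im=cv2.imread("pics/w2.png"); g=im.max(2).astype(int)
H=hsv(im[:,:,::-1].copy()); m=((g<75)); m[:20]=0;m[282:]=0;m[:,:255]=0;m[:,385:]=0
b=max(blobs(m,500),key=len); hull=cv2.convexHull(b.astype(np.int32)); q=cv2.approxPolyDP(hull,8,True)[:,0]; print(q.tolist())
print((w(q,.003,KT)*1000).round(1).tolist()); print(rect(b,.003,KT))
# straightedge bright blob long extents at blade top
E
```

```text
grip [[455.82210367 302.17917533]] origin [[459.28267707 301.4510647 ]]
[[369, 32], [348, 276], [268, 273], [269, 28]]
[[563.6, 174.6], [289.3, 350.1], [352.2, 450.0], [625.4, 274.2]]
[457.  311.8 328.2 119.  -32.8]
```

Emit:
move_arm(
  deltas=[
    [-0.2,0.5,-38,0,0,0],
    [-0.2,0.5,-38,0,0,0],
    [-0.2,0.5,-38,0,0,0],
    [-0.2,0.5,-38,0,0,0],
    [-0.1,0.2,-36,0,0,0],
  ],
)

```text
t: 4.58
eef_pos: [0.4585, 0.3023, 0.2553]
ee_rot: [-3.141, -0.0, -0.518]
force: [0.1, 0.1, -0.0]
width: 0.0876
```

Emit:
move_arm(
  deltas=[
    [0,0,-22,0,0,0],
    [0,0,-14.5,0,0,0],
    [0,0,0,0,0,0],
    [0,0,0,0,0,0],
    [0,0,0,0,0,0],
  ],
)

```text
t: 5.0
eef_pos: [0.4591, 0.3032, 0.2213]
ee_rot: [-3.14, -0.001, -0.518]
force: [0.2, -0.1, 0.8]
width: 0.0876
```

Emit:
move_arm(
  deltas=[
    [0,0,0,0,0,0],
    [0,0,0,0,0,0],
    [0,0,0,0,0,0],
    [0,0,0,0,0,0],
    [0,0,0,0,0,0],
  ],
  claw=255,
  squeeze=60,
)

```text
t: 5.42
eef_pos: [0.4586, 0.3029, 0.2206]
ee_rot: [-3.141, -0.0, -0.518]
force: [-0.8, 0.2, 0.3]
width: 0.0601
```

Emit:
move_arm(
  deltas=[
    [0,0,0,0,0,0],
    [0,0,0,0,0,0],
    [0,0,0,0,0,0],
    [0,0,0,0,0,0],
    [0,0,0,0,0,0],
  ],
)

```text
t: 5.83
eef_pos: [0.4586, 0.3028, 0.2201]
ee_rot: [3.141, 0.0, -0.518]
force: [-1.0, 0.8, 0.3]
width: 0.0263
```

Emit:
move_arm(
  deltas=[
    [0,0,5,0,0,0],
    [0,0,10,0,0,0],
    [0,0,15,0,0,0],
    [0,0,15,0,0,0],
    [0,0,5,0,0,0],
  ],
)

```text
t: 6.25
eef_pos: [0.4589, 0.3032, 0.2726]
ee_rot: [-3.139, -0.001, -0.517]
force: [1.6, 0.8, -2.6]
width: 0.0156
```

```bash
python3 - <<'E'
from h import *
s=arm.get_state(); print(s["t"],s["eef_pos"],np.degrees(s["ee_rot"]),s["width"],s["force"],s["moment"])
im=arm.grab_frame("wrist"); cv2.imwrite("pics/w3.png",im[:,:,::-1]); KT=cam("wrist",s)
H,S,V=[hsv(im)[:,:,i].astype(int) for i in range(3)]
for b in blobs(((H<6)|(H>174))&(S>150)&(V>90),60): print(b.min(0),b.max(0),len(b))
E
```

```text
6.25 [0.45890783 0.30319767 0.27260843] [-1.79854252e+02 -3.54540132e-02 -2.96497331e+01] 0.015574165207528 [ 1.56360893  0.82181721 -2.59697644] [0.05961545 0.06555467 0.00115307]
[303 176] [339 283] 3642
[304 313] [337 344] 1012
```

View pics/w3.png

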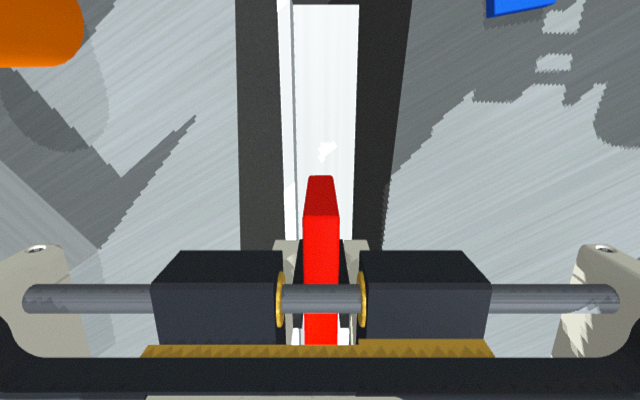

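Emit:
move_arm(
  deltas=[
    [0,0,0,0,0,0],
    [0,0,0,0,0,0],
    [0,0,0,0,0,0],
    [0,0,0,0,0,0],
    [0,0,0,0,0,0],
  ],
)

```text
t: 6.72
eef_pos: [0.4585, 0.3027, 0.2695]
ee_rot: [3.14, 0.0, -0.518]
force: [0.1, -0.1, -3.2]
width: 0.0156
```

Emit:
move_arm(
  deltas=[
    [0,0,-10,0,0,0],
    [0,0,-10,0,0,0],
    [0,0,-8,0,0,0],
    [0,0,-4,0,0,0],
    [0,0,-1,0,0,0],
  ],
)

```text
t: 7.13
eef_pos: [0.4583, 0.3024, 0.2355]
ee_rot: [3.139, 0.0, -0.518]
force: [-0.4, 0.4, -4.7]
width: 0.0155
```

Emit:
move_arm(
  deltas=[
    [0,0,-1.5,0,0,0],
    [0,0,-1,0,0,0],
    [0,0,-0.5,0,0,0],
    [0,0,0,0,0,0],
    [0,0,0,0,0,0],
  ],
)

```text
t: 7.55
eef_pos: [0.4586, 0.3029, 0.2345]
ee_rot: [-3.141, -0.0, -0.518]
force: [0.1, 0.3, -4.2]
width: 0.0159
```

Emit:
move_arm(
  deltas=[
    [0,0,-1,0,0,0],
    [0,0,-1,0,0,0],
    [0,0,-1,0,0,0],
    [0,0,-0.5,0,0,0],
    [0,0,0,0,0,0],
  ],
)

```text
t: 7.97
eef_pos: [0.4585, 0.3028, 0.2305]
ee_rot: [3.141, 0.0, -0.518]
force: [0.2, -0.2, -3.9]
width: 0.0158
```

Emit:
move_arm(
  deltas=[
    [0,0,-1,0,0,0],
    [0,0,-1,0,0,0],
    [0,0,-1,0,0,0],
    [0,0,-0.5,0,0,0],
    [0,0,0,0,0,0],
  ],
)

```text
t: 8.38
eef_pos: [0.4586, 0.303, 0.2293]
ee_rot: [-3.141, -0.001, -0.517]
force: [-8.4, -2.9, 19.3]
width: 0.016
```

Emit:
move_arm(
  deltas=[
    [0,0,-1,0,0,0],
    [0,0,-1,0,0,0],
    [0,0,-0.5,0,0,0],
    [0,0,0,0,0,0],
    [0,0,0,0,0,0],
  ],
)

```text
t: 8.8
eef_pos: [0.4585, 0.3029, 0.2292]
ee_rot: [-3.14, -0.001, -0.516]
force: [-16.5, -6.4, 43.3]
width: 0.0156
```

Emit:
move_arm(
  deltas=[
    [0,0,1.5,0,0,0],
    [0,0,1.5,0,0,0],
    [0,0,1,0,0,0],
    [0,0,0,0,0,0],
    [0,0,0,0,0,0],
  ],
)

```text
t: 9.22
eef_pos: [0.4587, 0.3031, 0.2293]
ee_rot: [-3.141, -0.0, -0.517]
force: [-2.4, -0.7, 9.0]
width: 0.016
```

Emit:
move_arm(
  deltas=[
    [0,0,0,0,0,0],
    [0,0,0,0,0,0],
    [0,0,0,0,0,0],
    [0,0,-4,0,0,0],
    [0,0,-4.5,0,0,0],
  ],
  claw=100,
)

```text
t: 9.63
eef_pos: [0.4587, 0.303, 0.2199]
ee_rot: [-3.141, -0.0, -0.518]
force: [-0.1, 0.1, -0.3]
width: 0.0437
```

Emit:
move_arm(
  deltas=[
    [0,0,0,0,0,0],
    [0,0,0,0,0,0],
    [0,0,0,0,0,0],
    [0,0,0,0,0,0],
    [0,0,0,0,0,0],
  ],
)

```text
t: 10.05
eef_pos: [0.4586, 0.3029, 0.2203]
ee_rot: [-3.141, -0.0, -0.518]
force: [-0.5, 0.4, 0.1]
width: 0.0531
```

Emit:
move_arm(
  deltas=[
    [0,0,0,0,0,0],
    [0,0,0,0,0,0],
    [0,0,0,0,0,0],
    [0,0,0,0,0,0],
    [0,0,0,0,0,0],
  ],
  claw=255,
)

```text
t: 10.47
eef_pos: [0.4586, 0.3029, 0.2202]
ee_rot: [-3.141, 0.0, -0.518]
force: [-0.5, 0.1, -0.3]
width: 0.0251
```

Emit:
move_arm(
  deltas=[
    [0,0,0,0,0,0],
    [0,0,0,0,0,0],
    [0,0,0,0,0,0],
    [0,0,0,0,0,0],
    [0,0,0,0,0,0],
  ],
)

```text
t: 10.88
eef_pos: [0.4586, 0.3029, 0.2201]
ee_rot: [-3.141, -0.0, -0.518]
force: [0.0, 0.2, -0.8]
width: 0.0151
```

Emit:
move_arm(
  deltas=[
    [0,0,0,0,0,0],
    [0,0,0,0,0,0],
    [0,0,0,0,0,0],
    [0,0,0,0,0,0],
    [0,0,0,0,0,0],
  ],
)

```text
t: 11.3
eef_pos: [0.4586, 0.3029, 0.2201]
ee_rot: [-3.141, 0.0, -0.518]
force: [0.4, 1.0, -1.1]
width: 0.0161
```

Emit:
move_arm(
  deltas=[
    [0,0,4,0,0,0],
    [0,0,10,0,0,0],
    [0,0,16,0,0,0],
    [0,0,16,0,0,0],
    [0,0,4,0,0,0],
  ],
)

```text
t: 11.72
eef_pos: [0.4591, 0.3032, 0.2731]
ee_rot: [-3.138, -0.001, -0.517]
force: [0.6, 0.8, -3.9]
width: 0.016
```

Emit:
move_arm(
  deltas=[
    [0,0,0,0,0,0],
    [0,0,0,0,0,0],
    [0,0,0,0,0,0],
    [0,0,0,0,0,0],
    [0,0,0,0,0,0],
  ],
)

```text
t: 12.13
eef_pos: [0.4584, 0.3026, 0.2693]
ee_rot: [3.14, 0.0, -0.518]
force: [0.0, -0.1, -2.6]
width: 0.0158
```

```bash
python3 - <<'E'
from h import *
s=arm.get_state(); print(s["t"],s["eef_pos"],np.degrees(s["ee_rot"]),s["width"],s["force"],s["moment"])
im=arm.grab_frame("wrist"); cv2.imwrite("pics/w4.png",im[:,:,::-1])
H,S,V=[hsv(im)[:,:,i].astype(int) for i in range(3)]
m=((H<6)|(H>174))&(S>150)&(V>90)
b=max(blobs(m,60),key=len); print(b.min(0),b.max(0))
print([(r,np.where(m[r])[0][[0,-1]].tolist(),int(V[r,320])) for r in range(b[:,1].min()+1,250,4)])
K=arm.calibration("wrist")["intrinsics"]; M=np.linalg.inv(arm.calibration("wrist")["mount"])
for p in [(35,8,137.3),(35,-8,137.3),(35,8,212),(130,-13,212.3),(130,21,212.3)]:
    for sg in (1,):
        q=M@np.r_[np.array(p)/1000,1]; print(p,K[0,2]-K[0,0]*q[0]/q[2],K[1,2]+K[1,1]*q[1]/q[2])
E
```

```text
12.1333 [0.4584064  0.30264265 0.26933765] [ 1.79912101e+02  1.49369045e-02 -2.96720416e+01] 0.015787873398167854 [ 1.96778233e-03 -1.34531991e-01 -2.64311054e+00] [-0.04376221  0.14212749 -0.01534965]
[301 179] [340 283]
[(180, [309, 332], 168), (184, [308, 333], 171), (188, [307, 334], 167), (192, [307, 334], 172), (196, [306, 335], 170), (200, [306, 335], 173), (204, [305, 336], 169), (208, [304, 337], 171), (212, [304, 337], 174), (216, [303, 338], 174), (220, [303, 339], 173), (224, [302, 339], 213), (228, [302, 340], 248), (232, [302, 340], 250), (236, [302, 340], 250), (240, [301, 340], 249), (244, [301, 340], 250), (248, [301, 340], 250)]
(35, 8, 137.3) 340.42255946090654 221.64720689126418
(35, -8, 137.3) 299.25847774598344 221.65810755491984
(35, 8, 212) 333.1430680702437 175.95002943525765
(130, -13, 212.3) 294.9055029437221 -2.0509477322861756
(130, 21, 212.3) 360.27468981243544 -2.035333730292308
```

View pics/w4.png

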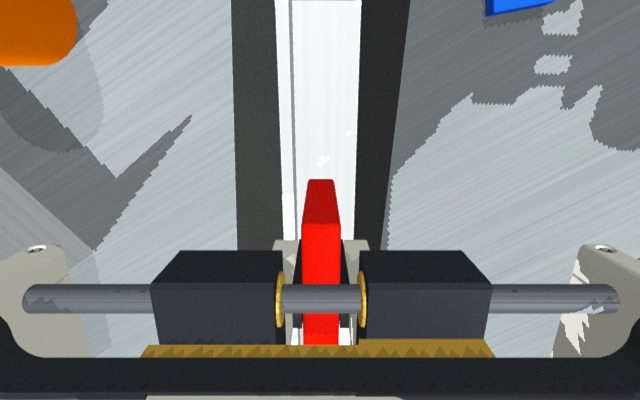

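Emit:
move_arm(
  deltas=[
    [0.9,-16,0,0,0,-2],
    [1.5,-26,0,0,0,-3.4],
    [1.5,-26,0,0,0,-3.4],
    [1.6,-29,0,0,0,-3.6],
    [1.6,-29,0,0,0,-3.6],
  ],
)

```text
t: 12.6
eef_pos: [0.4654, 0.1754, 0.2699]
ee_rot: [3.141, 0.0, -0.8]
force: [1.1, 0.4, -2.8]
width: 0.0157
```

Emit:
move_arm(
  deltas=[
    [1.6,-29,0,0,0,-3.6],
    [1.6,-29,0,0,0,-3.6],
    [1.6,-29,0,0,0,-3.6],
    [1.6,-29,0,0,0,-3.6],
    [1.6,-29,0,0,0,-3.6],
  ],
)

```text
t: 13.02
eef_pos: [0.4733, 0.0302, 0.2701]
ee_rot: [3.141, -0.0, -1.115]
force: [0.2, -0.1, -4.2]
width: 0.0157
```

Emit:
move_arm(
  deltas=[
    [1.6,-29,0,0,0,-3.6],
    [1.6,-29,0,0,0,-3.6],
    [1.5,-26,0,0,0,-3.2],
    [1.5,-26,0,0,0,-3.0],
    [1,-18,0,0,0,-2.2],
  ],
)

```text
t: 13.43
eef_pos: [0.4804, -0.0983, 0.2699]
ee_rot: [3.141, -0.0, -1.388]
force: [0.2, -0.2, -3.2]
width: 0.0157
```

Emit:
move_arm(
  deltas=[
    [0,0,0,0,0,0],
    [0,0,0,0,0,0],
    [0,0,0,0,0,0],
    [0,0,0,0,0,0],
    [0,0,0,0,0,0],
  ],
)

```text
t: 13.85
eef_pos: [0.4809, -0.0955, 0.2702]
ee_rot: [3.142, 0.0, -1.382]
force: [0.1, -0.2, -3.8]
width: 0.016
```

```bash
python3 - <<'E'
from h import *
s=arm.get_state(); print(s["t"],s["eef_pos"],np.degrees(s["ee_rot"]),s["width"],s["force"],s["moment"])
im=arm.grab_frame("wrist"); cv2.imwrite("pics/w5.png",im[:,:,::-1])
report(im,cam("wrist",s),5)
E
```

```text
13.85 [ 0.48085803 -0.09552496  0.27015612] [ 1.79999069e+02  2.79885361e-03 -7.91947236e+01] 0.016024857789675596 [ 0.07047697 -0.16015133 -3.76053334] [0.06600757 0.11392165 0.0116972 ]
stop [ 88.1 145.1] 9104 [646.5 -98.2 192.7  24.4 -79.2]
stop [126.9 330.3] 960 [619.6  42.6  39.   24.1 -78.9]
grip [320.6 234.1] 3711 [ 481.7 -103.8   63.2   22.   -79.1]
grip [320.7 328.3] 1120 [469.7 -40.8  23.1  21.7 -79.2]
tabs [284.8 112.8] 2561 [ 515.8 -146.8  167.6    7.9  -79.2]
tabs [335.1  88.9] 7998 [ 486.6 -150.8  169.9   44.1  -78.9]
tabs [227.   95.7] 2884 [ 559.8 -163.1   39.5   39.4    1.7]
tabs [ 30.6 187.2] 7324 [701.5 -64.9 153.2  62.4 -87.1]
tabs [230.5 171.1] 2333 [ 551.6 -109.7   39.4   39.3    8.3]
tabs [232.1 230.9] 1463 [545.3 -58.7  39.3  34.8  24.2]
mat [435.9 290.7] 8333 [323.5 -45.1 228.1 106.6  13.6]
mat [201.5 294.4] 8750 [607.8  20.7 229.5  96.8  10.8]
mat [323.1 376.2] 18696 [451.3  58.6 634.9  97.8  10.7]
deco [16.3 40.2] 2033 [ 703.3 -167.8   52.7   25.5  -79.4]
deco [ 66.1 192.5] 818 [672.  -61.7 143.3   3.7 -79.2]
deco [429.6 231.4] 1649 [389.4 -88.8  43.1  32.8   4.7]
deco [ 93.6 332. ] 563 [655.8  57.   38.4  16.  -79. ]
```

View pics/w5.png

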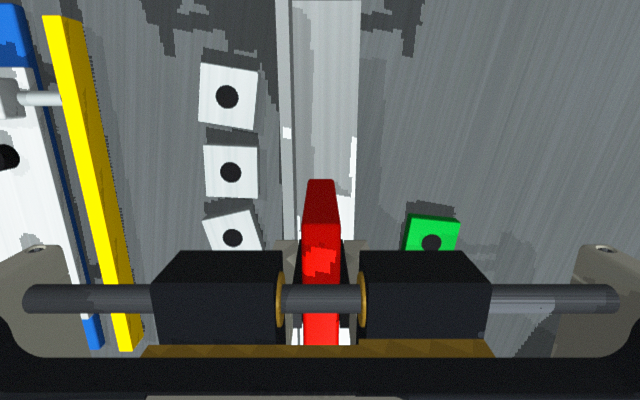

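```bash
cat > fit.py <<'E'
from h import *
def edges(f,s):
    im=cv2.imread(f)[:,:,::-1].copy(); KT=cam("wrist",s)
    H,S,V=[hsv(im)[:,:,i].astype(int) for i in range(3)]
    m=(H>22)&(H<36)&(S>150)&(V>100)
    rows=[r for r in range(25,235) if m[r,:270].sum()>8]
    for nm,i,z in(("stop back top",0,.022),("stop front low",-1,.002)):
        px=[(np.where(m[r,:270])[0][i]+(-.5 if i==0 else .5),r) for r in rows]
        p=w(px,z,KT)*1000; v=cv2.fitLine(p.astype(np.float32),cv2.DIST_HUBER,0,.01,.01).ravel()
        a=np.degrees(np.arctan2(v[1],v[0])); a=(a+90)%180-90
        n=np.array([.9825,.1865]); print(nm,round(a,2),"yaw",round(a+90,2),"x^ at mid",(p@n).mean().round(1), "resid",np.std((p-v[2:])@[-v[1],v[0]]).round(2))
E
python3 - <<'E'
from fit import *
s=arm.get_state(); edges("pics/w5.png",s); print(np.degrees(s["ee_rot"][2])+90)
E
```

```text
stop back top -79.23 yaw 10.77 x^ at mid 629.1 resid 0.23
stop front low -79.16 yaw 10.84 x^ at mid 618.0 resid 0.22
10.809574748813716
```

Emit:
move_arm(
  deltas=[
    [0,0,-12,0,0,0],
    [0,0,-16,0,0,0],
    [0,0,-12,0,0,0],
    [0,0,-8,0,0,0],
    [0,0,-3,0,0,0],
  ],
)

```text
t: 14.32
eef_pos: [0.4806, -0.0958, 0.2181]
ee_rot: [3.14, 0.0, -1.383]
force: [-0.1, -0.5, -3.9]
width: 0.0157
```

Emit:
move_arm(
  deltas=[
    [1.96,0.38,0,0,0,0],
    [1.96,0.38,0,0,0,0],
    [1.96,0.38,0,0,0,0],
    [1.96,0.38,0,0,0,0],
    [1.96,0.38,0,0,0,0],
  ],
)

```text
t: 14.73
eef_pos: [0.4912, -0.0942, 0.2197]
ee_rot: [-3.14, -0.0, -1.383]
force: [0.5, -0.1, -2.7]
width: 0.0157
```

```bash
cat > st.py <<'E'
from h import *
s=arm.get_state(); n=np.array([.9823,.1875]); t=np.array([-.1875,.9823]); e=s["eef_pos"][:2]*1000
print("t %.2f face x^ %.1f y^ %.1f z %.1f yaw %.2f Fn %.1f Ft %.1f Fz %.1f Mz %.2f width %.1f"%(s["t"],e@n+21,e@t,s["eef_pos"][2]*1000,np.degrees(s["ee_rot"][2])+90,s["force"][:2]@n,s["force"][:2]@t,s["force"][2],s["moment"][2],s["width"]*1e3),s["moment"].round(2))
E
python3 st.py
```

```text
t 14.73 face x^ 485.8 y^ -184.6 z 219.7 yaw 10.74 Fn 0.5 Ft -0.2 Fz -2.7 Mz -0.04 width 15.7 [-0.02  0.05 -0.04]
```

Emit:
move_arm(
  deltas=[
    [2.95,0.56,0,0,0,0],
    [2.95,0.56,0,0,0,0],
    [2.95,0.56,0,0,0,0],
    [2.95,0.56,0,0,0,0],
    [2.95,0.56,0,0,0,0],
  ],
)

```text
t: 15.15
eef_pos: [0.5056, -0.0915, 0.2191]
ee_rot: [3.141, 0.0, -1.384]
force: [-0.8, -0.7, -3.4]
width: 0.0161
```

Emit:
move_arm(
  deltas=[
    [2.95,0.56,0,0,0,0],
    [2.95,0.56,0,0,0,0],
    [2.95,0.56,0,0,0,0],
    [2.95,0.56,0,0,0,0],
    [2.95,0.56,0,0,0,0],
  ],
)

```text
t: 15.57
eef_pos: [0.5201, -0.0886, 0.2189]
ee_rot: [3.141, 0.0, -1.384]
force: [-3.7, 0.3, -4.7]
width: 0.0154
```

Emit:
move_arm(
  deltas=[
    [2.95,0.56,0,0,0,0],
    [2.95,0.56,0,0,0,0],
    [2.95,0.56,0,0,0,0],
    [2.95,0.56,0,0,0,0],
    [2.95,0.56,0,0,0,0],
  ],
)

```text
t: 15.98
eef_pos: [0.5352, -0.0858, 0.2191]
ee_rot: [3.141, 0.0, -1.383]
force: [-1.9, 0.0, -5.0]
width: 0.0157
```

Emit:
move_arm(
  deltas=[
    [2.95,0.56,0,0,0,0],
    [2.95,0.56,0,0,0,0],
    [2.95,0.56,0,0,0,0],
    [2.95,0.56,0,0,0,0],
    [2.95,0.56,0,0,0,0],
  ],
)

```text
t: 16.4
eef_pos: [0.55, -0.083, 0.2191]
ee_rot: [3.142, 0.0, -1.384]
force: [-2.0, -0.3, -3.8]
width: 0.0159
```

```bash
python3 st.py; python3 - <<'E'
from h import *
cv2.imwrite("pics/w6.png",arm.grab_frame("wrist")[:,:,::-1])
E
```

```text
t 16.40 face x^ 545.7 y^ -184.7 z 219.1 yaw 10.73 Fn -2.0 Ft 0.1 Fz -3.8 Mz 0.04 width 15.9 [-0.18  1.1   0.04]
```

View pics/w6.png

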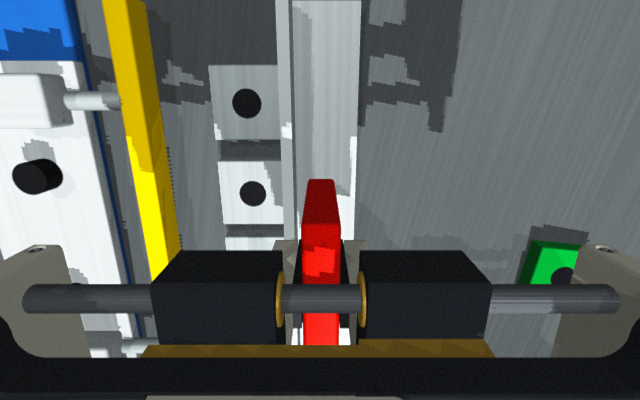

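Emit:
move_arm(
  deltas=[
    [2.46,0.47,0,0,0,0],
    [2.46,0.47,0,0,0,0],
    [2.46,0.47,0,0,0,0],
    [2.46,0.47,0,0,0,0],
    [2.46,0.47,0,0,0,0],
  ],
)

```text
t: 16.87
eef_pos: [0.5622, -0.0807, 0.2192]
ee_rot: [3.142, -0.0, -1.384]
force: [-3.8, -1.5, -3.2]
width: 0.0156
```

Emit:
move_arm(
  deltas=[
    [2.46,0.47,0,0,0,0],
    [2.46,0.47,0,0,0,0],
    [1.96,0.38,0,0,0,0],
    [1.47,0.28,0,0,0,0],
    [0.98,0.19,0,0,0,0],
  ],
)

```text
t: 17.28
eef_pos: [0.5715, -0.0789, 0.2192]
ee_rot: [3.141, -0.0, -1.383]
force: [-4.0, 0.0, -1.5]
width: 0.0157
```

```bash
python3 st.py; python3 - <<'E'
from fit import *
s=arm.get_state(); cv2.imwrite("pics/w7.png",arm.grab_frame("wrist")[:,:,::-1]); edges("pics/w7.png",s)
E
```

```text
t 17.28 face x^ 567.6 y^ -184.6 z 219.2 yaw 10.74 Fn -3.9 Ft 0.8 Fz -1.5 Mz 0.03 width 15.7 [-0.24  1.72  0.03]
stop back top -79.23 yaw 10.77 x^ at mid 629.1 resid 0.21
stop front low -79.13 yaw 10.87 x^ at mid 618.0 resid 0.18
```

View pics/w7.png

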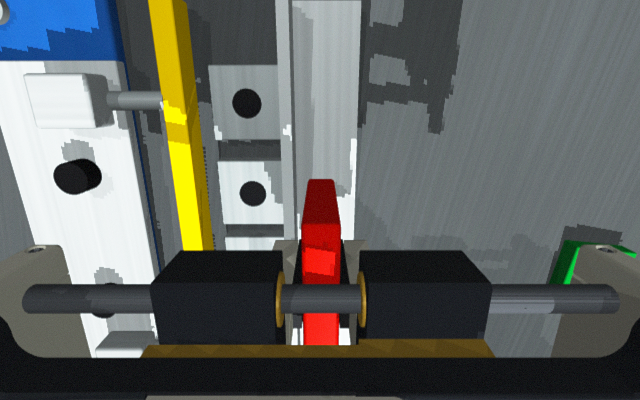

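```bash
cat > av.py <<'E'
from h import *
import sys
n=np.array([.9823,.1875]); t=np.array([-.1875,.9823]); A=[]
for i in range(int(sys.argv[1])):
    s=arm.get_state(); e=s["eef_pos"][:2]*1000
    A.append([s["t"],e@n+21,e@t,s["eef_pos"][2]*1e3,np.degrees(s["ee_rot"][2])+90,s["force"][:2]@n,s["force"][:2]@t,s["force"][2],*s["moment"]]); arm.grab_frame("wrist")
A=np.array(A); np.set_printoptions(suppress=True,linewidth=150)
print("t facex y z yaw | Fn Ft Fz | M"); print(A.mean(0).round(2)); print(A.std(0).round(2)); print("Fn",A[:,5].round(1))
E
python3 av.py 8
```

```text
t facex y z yaw | Fn Ft Fz | M
[  17.51  567.58 -184.64  219.19   10.74   -2.06   -0.31   -3.27   -0.29    0.96    0.01]
[0.11 0.04 0.02 0.02 0.   0.98 0.48 0.81 0.02 0.2  0.02]
Fn [-4.4 -2.5 -1.3 -1.7 -1.3 -1.2 -2.3 -1.6]
```

Emit:
move_arm(
  deltas=[
    [1.08,0.21,0,0,0,0],
    [1.08,0.21,0,0,0,0],
    [1.08,0.21,0,0,0,0],
    [1.08,0.21,0,0,0,0],
    [1.08,0.21,0,0,0,0],
  ],
)

```text
t: 18.15
eef_pos: [0.5767, -0.0779, 0.2191]
ee_rot: [3.141, -0.0, -1.383]
force: [-3.3, -0.9, -2.0]
width: 0.0159
```

```bash
python3 st.py
```

```text
t 18.15 face x^ 572.9 y^ -184.6 z 219.1 yaw 10.73 Fn -3.4 Ft -0.2 Fz -2.0 Mz 0.02 width 15.9 [-0.3   1.58  0.02]
```

Emit:
move_arm(
  deltas=[
    [0.49,0.09,0,0,0,0],
    [0.49,0.09,0,0,0,0],
    [0.49,0.09,0,0,0,0],
    [0.49,0.09,0,0,0,0],
    [0.49,0.09,0,0,0,0],
  ],
)

```text
t: 18.57
eef_pos: [0.5792, -0.0774, 0.2191]
ee_rot: [3.142, 0.0, -1.383]
force: [-4.1, -0.2, -1.5]
width: 0.0157
```

```bash
python3 st.py
```

```text
t 18.57 face x^ 575.4 y^ -184.6 z 219.1 yaw 10.73 Fn -4.1 Ft 0.5 Fz -1.5 Mz -0.00 width 15.7 [-0.28  1.55 -0.  ]
```

Emit:
move_arm(
  deltas=[
    [0.39,0.08,0,0,0,0],
    [0.39,0.08,0,0,0,0],
    [0.39,0.07,0,0,0,0],
    [0.39,0.07,0,0,0,0],
    [0.39,0.07,0,0,0,0],
  ],
)

```text
t: 18.98
eef_pos: [0.5812, -0.077, 0.2191]
ee_rot: [-3.142, 0.0, -1.383]
force: [-3.7, -1.3, -2.4]
width: 0.0156
```

```bash
python3 st.py
```

```text
t 18.98 face x^ 577.4 y^ -184.6 z 219.1 yaw 10.74 Fn -3.8 Ft -0.5 Fz -2.4 Mz -0.01 width 15.6 [-0.31  1.51 -0.01]
```

Emit:
move_arm(
  deltas=[
    [0.2,0.04,0,0,0,0],
    [0.2,0.04,0,0,0,0],
    [0.2,0.04,0,0,0,0],
    [0.2,0.04,0,0,0,0],
    [0.2,0.04,0,0,0,0],
  ],
)

```text
t: 19.4
eef_pos: [0.5819, -0.0769, 0.2192]
ee_rot: [3.141, 0.0, -1.383]
force: [-5.0, -0.2, -0.3]
width: 0.0157
```

```bash
python3 st.py
```

```text
t 19.40 face x^ 578.2 y^ -184.7 z 219.2 yaw 10.73 Fn -4.9 Ft 0.7 Fz -0.3 Mz 0.03 width 15.7 [-0.37  2.15  0.03]
```

Emit:
move_arm(
  deltas=[
    [0.25,0.05,0,0,0,0],
    [0.25,0.05,0,0,0,0],
    [0.25,0.05,0,0,0,0],
    [0.25,0.05,0,0,0,0],
    [0.25,0.05,0,0,0,0],
  ],
)

```text
t: 19.82
eef_pos: [0.5825, -0.0768, 0.2189]
ee_rot: [3.139, 0.0, -1.384]
force: [-7.4, -1.1, 1.1]
width: 0.0156
```

```bash
python3 av.py 3
```

```text
t facex y z yaw | Fn Ft Fz | M
[  19.87  578.85 -184.67  218.95   10.72   -7.25   -0.1     0.39   -0.46    2.83    0.08]
[0.04 0.02 0.01 0.01 0.   0.18 0.38 0.52 0.02 0.05 0.02]
Fn [-7.5 -7.  -7.2]
```

Emit:
move_arm(
  deltas=[
    [0.2,0.04,0,0,0,0],
    [0.2,0.04,0,0,0,0],
    [0.2,0.04,0,0,0,0],
    [0.2,0.04,0,0,0,0],
    [0.2,0.04,0,0,0,0],
  ],
)

```text
t: 20.38
eef_pos: [0.5831, -0.0767, 0.2188]
ee_rot: [3.138, 0.0, -1.384]
force: [-8.6, -1.5, 0.1]
width: 0.0162
```

```bash
python3 av.py 3
```

```text
t facex y z yaw | Fn Ft Fz | M
[  20.43  579.37 -184.7   218.78   10.71   -8.62    0.33    1.31   -0.52    3.4     0.06]
[0.04 0.01 0.01 0.01 0.   0.26 0.22 0.91 0.02 0.05 0.02]
Fn [-8.8 -8.9 -8.3]
```

```bash
python3 - <<'E'
from fit import *
s=arm.get_state(); cv2.imwrite("pics/w8.png",arm.grab_frame("wrist")[:,:,::-1]); edges("pics/w8.png",s); print(s["joint_efforts"].round(2))
for n in("side","top"): cv2.imwrite(f"pics/{n}8.png",arm.grab_frame(n)[:,:,::-1])
E
```

```text
stop back top -79.28 yaw 10.72 x^ at mid 629.8 resid 0.21
stop front low -79.73 yaw 10.27 x^ at mid 620.4 resid 1.18
[  1.37 -54.81  27.48   6.24   3.34  -0.07]
```

View pics/w8.png

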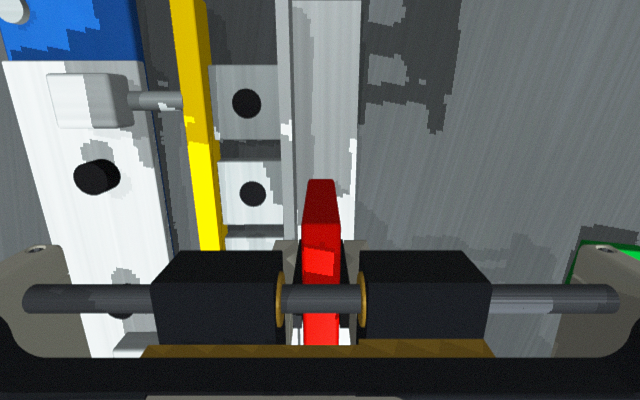

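Emit:
move_arm(
  deltas=[
    [0.25,0.05,0.1,0,0,0],
    [0.25,0.05,0.1,0,0,0],
    [0.25,0.05,0.1,0,0,0],
    [0.25,0.05,0,0,0,0],
    [0.25,0.05,0,0,0,0],
  ],
)

```text
t: 21.1
eef_pos: [0.5837, -0.0766, 0.2188]
ee_rot: [3.136, 0.0, -1.384]
force: [-10.9, -1.2, 2.6]
width: 0.0157
```

```bash
python3 av.py 3
```

```text
t facex y z yaw | Fn Ft Fz | M
[  21.15  580.02 -184.71  218.81   10.7   -10.39    0.23    1.62   -0.65    4.13    0.1 ]
[0.04 0.02 0.01 0.01 0.   0.37 0.45 0.81 0.01 0.03 0.02]
Fn [-10.9 -10.2 -10.1]
```

Emit:
move_arm(
  deltas=[
    [0.2,0.04,0.1,0,0,0],
    [0.2,0.04,0.1,0,0,0],
    [0.2,0.04,0,0,0,0],
    [0.2,0.04,0,0,0,0],
    [0.2,0.04,0,0,0,0],
  ],
)

```text
t: 21.67
eef_pos: [0.5842, -0.0765, 0.2188]
ee_rot: [3.135, 0.0, -1.384]
force: [-11.7, -1.0, 1.7]
width: 0.0156
```

```bash
python3 av.py 3
```

```text
t facex y z yaw | Fn Ft Fz | M
[  21.72  580.55 -184.73  218.84   10.69  -11.67    0.73    1.9    -0.68    4.74    0.1 ]
[0.04 0.02 0.   0.01 0.   0.18 0.35 0.24 0.02 0.05 0.01]
Fn [-11.7 -11.5 -11.9]
```

Emit:
move_arm(
  deltas=[
    [0.22,0.04,0,0,0,0.04],
    [0.22,0.04,0,0,0,0.04],
    [0.22,0.04,0,0,0,0.04],
    [0.22,0.04,0,0,0,0],
    [0.22,0.04,0,0,0,0],
  ],
)

```text
t: 22.23
eef_pos: [0.5848, -0.0765, 0.2187]
ee_rot: [3.134, 0.0, -1.382]
force: [-14.3, -1.5, 4.2]
width: 0.0158
```

```bash
python3 av.py 5; python3 - <<'E'
from fit import *
s=arm.get_state(); cv2.imwrite("pics/w9.png",arm.grab_frame("wrist")[:,:,::-1]); edges("pics/w9.png",s)
E
```

```text
t facex y z yaw | Fn Ft Fz | M
[  22.33  581.1  -184.78  218.71   10.79  -13.8     0.64    3.63   -0.74    5.46   -0.03]
[0.07 0.01 0.02 0.01 0.   0.72 0.45 0.46 0.03 0.07 0.03]
Fn [-14.3 -14.2 -13.8 -12.4 -14.3]
stop back top -79.25 yaw 10.75 x^ at mid 630.5 resid 0.21
stop front low -79.86 yaw 10.14 x^ at mid 621.1 resid 1.12
```

Emit:
move_arm(
  deltas=[
    [0,0,0.2,0,0,0],
    [0,0,0.2,0,0,0],
    [0,0,0.2,0,0,0],
    [0,0,0,0,0,0],
    [0,0,0,0,0,0],
  ],
)

```text
t: 22.95
eef_pos: [0.5849, -0.0765, 0.2187]
ee_rot: [3.134, 0.001, -1.383]
force: [-11.7, -2.7, -2.0]
width: 0.0158
```

```bash
python3 av.py 4
```

```text
t facex y z yaw | Fn Ft Fz | M
[  23.02  581.27 -184.77  218.75   10.78  -10.94   -0.46   -2.04   -0.95    4.48    0.01]
[0.06 0.01 0.01 0.02 0.   0.62 0.6  0.43 0.01 0.01 0.02]
Fn [-12.  -10.5 -10.8 -10.5]
```

Emit:
move_arm(
  deltas=[
    [0.3,0.06,0.1,0,0,0],
    [0.3,0.06,0.1,0,0,0],
    [0.25,0.05,0.1,0,0,0],
    [0.25,0.05,0.1,0,0,0],
    [0.2,0.04,0,0,0,0],
  ],
)

```text
t: 23.57
eef_pos: [0.5856, -0.0763, 0.2188]
ee_rot: [3.132, 0.001, -1.383]
force: [-13.8, -2.3, -1.2]
width: 0.0162
```

```bash
python3 av.py 5; python3 - <<'E'
from fit import *
s=arm.get_state(); cv2.imwrite("pics/w10.png",arm.grab_frame("wrist")[:,:,::-1]); edges("pics/w10.png",s)
E
```

```text
t facex y z yaw | Fn Ft Fz | M
[  23.67  581.95 -184.8   218.78   10.77  -13.2    -0.41   -1.72   -1.14    5.17    0.  ]
[0.07 0.01 0.01 0.01 0.   0.89 0.48 0.51 0.02 0.07 0.03]
Fn [-14.  -14.6 -12.6 -12.2 -12.6]
stop back top -79.24 yaw 10.76 x^ at mid 631.0 resid 0.21
stop front low -79.77 yaw 10.23 x^ at mid 621.5 resid 1.12
```

Emit:
move_arm(
  deltas=[
    [0.2,0.04,0,0,0,0],
    [0.2,0.04,0,0,0,0],
    [0,0,0,0,0,0],
    [0,0,0,0,0,0],
    [0,0,0,0,0,0],
  ],
)

```text
t: 24.28
eef_pos: [0.5858, -0.0763, 0.2188]
ee_rot: [3.131, 0.001, -1.383]
force: [-14.7, -3.4, -0.9]
width: 0.0156
```

Emit:
move_arm(
  deltas=[
    [0,0,0,0,0,0],
    [0,0,0,0,0,0],
    [0,0,0,0,0,0],
    [0,0,0,0,0,0],
    [0,0,0,0,0,0],
  ],
)

```text
t: 24.7
eef_pos: [0.5858, -0.0763, 0.2188]
ee_rot: [3.131, 0.001, -1.383]
force: [-13.1, -2.5, -0.9]
width: 0.0157
```

```bash
python3 av.py 4
```

```text
t facex y z yaw | Fn Ft Fz | M
[  24.78  582.13 -184.8   218.79   10.76  -13.73   -0.32   -0.85   -1.1     5.49    0.02]
[0.06 0.01 0.01 0.01 0.   0.54 0.23 0.24 0.03 0.01 0.03]
Fn [-13.4 -14.7 -13.4 -13.5]
```

Emit:
move_arm(
  deltas=[
    [0,0,0,0,0,0],
    [0,0,0,0,0,0],
    [0,0,0,0,0,0],
    [0,0,0,0,0,0],
    [0,0,0,0,0,0],
  ],
)

```text
t: 25.32
eef_pos: [0.5858, -0.0763, 0.2188]
ee_rot: [3.131, 0.001, -1.383]
force: [-13.3, -2.9, -1.4]
width: 0.0157
```

```bash
python3 av.py 6;python3 - <<'E'
from fit import *
s=arm.get_state(); cv2.imwrite("pics/w11.png",arm.grab_frame("wrist")[:,:,::-1]); edges("pics/w11.png",s)
E
```

```text
t facex y z yaw | Fn Ft Fz | M
[  25.44  582.13 -184.81  218.79   10.76  -13.72   -0.36   -1.16   -1.11    5.47    0.02]
[0.09 0.01 0.01 0.02 0.   0.28 0.44 0.71 0.02 0.03 0.03]
Fn [-13.6 -13.6 -14.1 -14.1 -13.4 -13.5]
stop back top -79.24 yaw 10.76 x^ at mid 631.1 resid 0.21
stop front low -79.69 yaw 10.31 x^ at mid 621.6 resid 1.12
```

Emit:
move_arm(
  deltas=[
    [-0.39,-0.08,0,0,0,0],
    [-0.39,-0.08,0,0,0,0],
    [-0.39,-0.07,0,0,0,0],
    [-0.39,-0.07,0,0,0,0],
    [-0.39,-0.07,0,0,0,0],
  ],
)

```text
t: 26.08
eef_pos: [0.585, -0.0764, 0.2189]
ee_rot: [3.135, 0.001, -1.383]
force: [-8.1, -3.4, -6.7]
width: 0.0156
```

Emit:
move_arm(
  deltas=[
    [-0.39,-0.08,0,0,0,0],
    [-0.39,-0.08,0,0,0,0],
    [-0.39,-0.07,0,0,0,0],
    [-0.39,-0.07,0,0,0,0],
    [-0.39,-0.07,0,0,0,0],
  ],
)

```text
t: 26.5
eef_pos: [0.584, -0.0766, 0.2193]
ee_rot: [3.137, 0.0, -1.382]
force: [-5.7, -2.4, -6.0]
width: 0.016
```

Emit:
move_arm(
  deltas=[
    [-0.49,-0.1,0,0,0,0],
    [-0.49,-0.09,0,0,0,0],
    [-0.49,-0.09,0,0,0,0],
    [-0.49,-0.09,0,0,0,0],
    [-0.49,-0.09,0,0,0,0],
  ],
)

```text
t: 26.92
eef_pos: [0.5828, -0.0767, 0.2203]
ee_rot: [3.141, 0.0, -1.382]
force: [-4.8, -1.2, -5.4]
width: 0.0158
```

Emit:
move_arm(
  deltas=[
    [-0.98,-0.19,0,0,0,0],
    [-0.98,-0.19,0,0,0,0],
    [-0.98,-0.19,0,0,0,0],
    [-0.98,-0.19,0,0,0,0],
    [-0.98,-0.19,0,0,0,0],
  ],
)

```text
t: 27.33
eef_pos: [0.5791, -0.0773, 0.2214]
ee_rot: [-3.139, -0.0, -1.381]
force: [-0.3, -0.2, -3.1]
width: 0.0158
```

Emit:
move_arm(
  deltas=[
    [-3.9,-0.75,0,0,0,0],
    [-5.9,-1.1,0,0,0,0],
    [-5.9,-1.1,0,0,0,0],
    [-5.9,-1.1,0,0,0,0],
    [-3.9,-0.75,0,0,0,0],
  ],
)

```text
t: 27.75
eef_pos: [0.5516, -0.0826, 0.2207]
ee_rot: [3.141, 0.0, -1.382]
force: [0.1, 0.4, -3.7]
width: 0.0159
```

```bash
python3 st.py; python3 - <<'E'
from fit import *
s=arm.get_state(); cv2.imwrite("pics/w12.png",arm.grab_frame("wrist")[:,:,::-1]); edges("pics/w12.png",s)
E
```

```text
t 27.75 face x^ 547.4 y^ -184.5 z 220.7 yaw 10.84 Fn 0.1 Ft 0.4 Fz -3.7 Mz 0.01 width 15.9 [0.01 0.17 0.01]
stop back top -79.24 yaw 10.76 x^ at mid 629.2 resid 0.24
stop front low -80.11 yaw 9.89 x^ at mid 620.9 resid 1.79
```

View pics/w12.png

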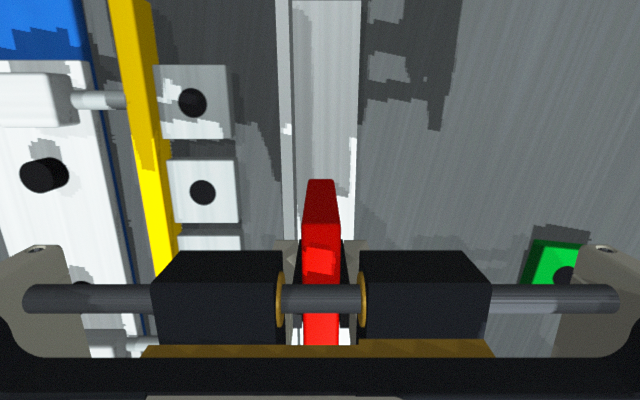

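```bash
python3 - <<'E'
from h import *
im=cv2.imread("pics/top0.png")[:,:,::-1].copy(); KT=cam("top")
q=np.array([(165,165),(230,212),(95,406),(27,357)])/2.42+[150,100]-.3
p=w(q,.003,KT)*1000; print("hand",p.round(1).tolist(),p.mean(0))
V=im.max(2).astype(int); m=(V<95); m[:,:158]=0; m[:,250:]=0; m[:160]=0; m[272:]=0
m=cv2.morphologyEx(m.astype(np.uint8),cv2.MORPH_OPEN,np.ones((3,3)))
for b in blobs(m,300): print(b.mean(0),len(b),rect(cv2.convexHull(b.astype(np.int32))[:,0],.003,KT))
# known references: compare top vs wrist for static things
E
```

```text
hand [[628.2, 267.3], [564.0, 173.0], [289.0, 348.7], [354.0, 446.1]] [458.79670061 308.79156822]
[162.39811912 178.20062696] 319 [590.6 448.8 113.5  40.6   3.3]
[201.98070086 217.51295074] 1969 [459.1 309.4 327.9 120.  -32.8]
```

Emit:
move_arm(
  deltas=[
    [-2,-0.4,4,0,0,0],
    [0,0,12,0,0,0],
    [0,0,18,0,0,0],
    [0,0,18,0,0,0],
    [0,0,6,0,0,0],
  ],
)

```text
t: 28.22
eef_pos: [0.5516, -0.0827, 0.2815]
ee_rot: [-3.138, -0.001, -1.381]
force: [0.5, -0.0, -3.2]
width: 0.0158
```

Emit:
move_arm(
  deltas=[
    [-3.5,15,0,0,0,1.8],
    [-6,26,0,0,0,3],
    [-6,26,0,0,0,3],
    [-7,29,0,0,0,3.4],
    [-7,29,0,0,0,3.4],
  ],
)

```text
t: 28.63
eef_pos: [0.5207, 0.0432, 0.2785]
ee_rot: [-3.141, 0.0, -1.125]
force: [0.7, -0.2, -3.6]
width: 0.0156
```

Emit:
move_arm(
  deltas=[
    [-7,29,0,0,0,3.4],
    [-7,29,0,0,0,3.4],
    [-7,29,0,0,0,3.4],
    [-7,29,0,0,0,3.4],
    [-7,29,0,0,0,3.4],
  ],
)

```text
t: 29.05
eef_pos: [0.4855, 0.1886, 0.2785]
ee_rot: [-3.141, 0.0, -0.827]
force: [1.5, 0.1, -3.3]
width: 0.0153
```

Emit:
move_arm(
  deltas=[
    [-7,29,0,0,0,3.4],
    [-7,29,0,0,0,3.4],
    [-6,26,-5,0,0,3],
    [-6,26,-8,0,0,3],
    [-4,17,-5,0,0,2],
  ],
)

```text
t: 29.47
eef_pos: [0.4555, 0.3165, 0.26]
ee_rot: [-3.141, 0.0, -0.568]
force: [-0.3, -0.4, -2.2]
width: 0.0155
```

Emit:
move_arm(
  deltas=[
    [0,0,-5,0,0,0],
    [0,0,-2,0,0,0],
    [0,0,0,0,0,0],
    [0,0,0,0,0,0],
    [0,0,0,0,0,0],
  ],
)

```text
t: 29.88
eef_pos: [0.4564, 0.3135, 0.2539]
ee_rot: [-3.141, -0.0, -0.573]
force: [-0.1, 0.1, -3.3]
width: 0.0157
```

```bash
python3 - <<'E'
from h import *
s=arm.get_state(); print(s["t"],s["eef_pos"],np.degrees(s["ee_rot"]),s["width"],s["force"],s["moment"])
im=arm.grab_frame("wrist"); cv2.imwrite("pics/w13.png",im[:,:,::-1]); KT=cam("wrist",s); V=im.max(2).astype(int)
x=np.array([np.cos(np.radians(57.25)),np.sin(np.radians(57.25))]); y=np.array([-x[1],x[0]])
L=[];Rr=[]
for r in range(20,230,10):
    dark=np.where(V[r]<95)[0]; l=[c for c in dark if 180<c<285]; rr=[c for c in dark if 358<c<470]
    L.append((l[0] if l else np.nan,r)); Rr.append((rr[-1] if rr else np.nan,r))
for nm,P in(("L",L),("R",Rr)):
    print(nm,[int(p[0]) if p[0]==p[0] else -1 for p in P]); P=np.array([p for p in P if p[0]==p[0]]); p=w(P,.003,KT)*1000
    print((p@x).round(1)); v=cv2.fitLine(p.astype(np.float32),cv2.DIST_HUBER,0,.01,.01).ravel(); print("angle",np.degrees(np.arctan2(v[1],v[0])),"x",np.median(p@x))
print("tcp x",s["eef_pos"][:2]*1000@x)
E
```

```text
29.8833 [0.45642801 0.31353406 0.25392435] [-1.79986852e+02 -5.07010251e-03 -3.28144462e+01] 0.015707807486066833 [-0.1427223   0.0618516  -3.34335751] [-0.06663084  0.10313703 -0.04862868]
L [228, 229, 230, 231, 231, 232, 233, 234, 234, 235, 236, 237, 238, 238, 239, 240, 241, 241, 242, 243, 244]
[569.  568.8 568.7 568.5 569.1 568.9 568.8 568.6 569.1 569.  568.8 568.7
 568.5 569.1 568.9 568.8 568.6 569.2 569.  568.9 568.7]
angle -32.770477 x 568.8490475966383
R [415, 414, 414, 413, 412, 411, 410, 409, 409, 408, 407, 406, 405, 405, 404, 403, 402, 402, 401, 400, 399]
[450.  450.2 449.7 449.8 450.  450.1 450.3 450.4 449.9 450.  450.2 450.3
 450.5 450.  450.1 450.3 450.4 449.9 450.  450.2 450.4]
angle -32.839626 x 450.1097310766287
tcp x 510.61027808558555
```

Emit:
move_arm(
  deltas=[
    [1.4,-1.6,-10,0,0,0],
    [1.4,-1.5,-10,0,0,0],
    [0,0,-7,0,0,0],
    [0,0,-3,0,0,0],
    [0,0,-1.5,0,0,0],
  ],
)

```text
t: 30.35
eef_pos: [0.4588, 0.3107, 0.2209]
ee_rot: [3.139, 0.0, -0.572]
force: [-0.1, 0.4, -3.6]
width: 0.0157
```

Emit:
move_arm(
  deltas=[
    [0,0,-0.5,0,0,0],
    [0,0,-0.3,0,0,0],
    [0,0,-0.3,0,0,0],
    [0,0,0,0,0,0],
    [0,0,0,0,0,0],
  ],
)

```text
t: 30.77
eef_pos: [0.459, 0.3113, 0.2214]
ee_rot: [-3.141, -0.0, -0.571]
force: [-0.1, -0.9, -4.4]
width: 0.0158
```

Emit:
move_arm(
  deltas=[
    [0,0,-0.4,0,0,0],
    [0,0,-0.4,0,0,0],
    [0,0,-0.3,0,0,0],
    [0,0,0,0,0,0],
    [0,0,0,0,0,0],
  ],
)

```text
t: 31.18
eef_pos: [0.4589, 0.3112, 0.2202]
ee_rot: [-3.141, -0.0, -0.571]
force: [-1.5, -0.8, -1.0]
width: 0.0158
```

```bash
python3 st.py
```

```text
t 31.18 face x^ 530.2 y^ 219.6 z 220.2 yaw 57.26 Fn -1.6 Ft -0.5 Fz -1.0 Mz 0.04 width 15.8 [-0.12  0.55  0.04]
```

Emit:
move_arm(
  deltas=[
    [0,0,0,0,0,0],
    [0,0,0,0,0,0],
    [0,0,0,0,0,0],
    [0,0,0,0,0,0],
    [0,0,0,0,0,0],
  ],
  claw=0,
)

```text
t: 31.6
eef_pos: [0.459, 0.3112, 0.2201]
ee_rot: [-3.141, -0.0, -0.571]
force: [0.2, -0.2, -0.1]
width: 0.0433
```

Emit:
move_arm(
  deltas=[
    [0,0,0,0,0,0],
    [0,0,0,0,0,0],
    [0,0,0,0,0,0],
    [0,0,0,0,0,0],
    [0,0,0,0,0,0],
  ],
)

```text
t: 32.02
eef_pos: [0.459, 0.3112, 0.22]
ee_rot: [-3.142, -0.0, -0.572]
force: [-0.3, 0.3, 0.6]
width: 0.0765
```

Emit:
move_arm(
  deltas=[
    [0,0,10,0,0,0],
    [0,0,25,0,0,0],
    [0,0,38,0,0,0],
    [0,0,38,0,0,0],
    [0,0,38,0,0,0],
  ],
)

```text
t: 32.43
eef_pos: [0.4587, 0.3108, 0.3714]
ee_rot: [3.141, -0.0, -0.571]
force: [0.5, 1.0, -0.3]
width: 0.0875
```

Emit:
move_arm(
  deltas=[
    [0,0,38,0,0,0],
    [0,0,25,0,0,0],
    [0,0,12,0,0,0],
    [0,0,0,0,0,0],
    [0,0,0,0,0,0],
  ],
)

```text
t: 32.85
eef_pos: [0.4587, 0.3109, 0.4452]
ee_rot: [-3.139, 0.0, -0.572]
force: [-0.8, -0.4, -1.7]
width: 0.0876
```

```bash
python3 - <<'E'
from h import *
s=arm.get_state(); print(s["t"],s["eef_pos"],s["width"]); KT=cam("wrist",s)
im=arm.grab_frame("wrist"); cv2.imwrite("pics/w14.png",im[:,:,::-1]); V=im.max(2).astype(int)
x=np.array([np.cos(np.radians(57.2)),np.sin(np.radians(57.2))]); y=np.array([-x[1],x[0]])
m=V<75; m[:20]=0;m[282:]=0;m[:,:255]=0;m[:,385:]=0
b=max(blobs(m,500),key=len); q=cv2.approxPolyDP(cv2.convexHull(b.astype(np.int32)),8,True)[:,0]; p=w(q,.003,KT)*1000
print("mat",q.tolist(),rect(b,.003,KT),"xy",p.mean(0)@x,p.mean(0)@y)
H,S,_=[hsv(im)[:,:,i].astype(int) for i in range(3)]
wh=(S<60)&(V>110); wh[:, :q[:,0].min()+8]=0; wh[:,q[:,0].max()-8:]=0; wh[:q[:,1].min()+6]=0; wh[q[:,1].max()-3:]=0
for B in blobs(wh,300):
    P=w(B,.008,KT)*1000; print("white",len(B),B.min(0),B.max(0),"x",(P@x).min(),(P@x).max(),"y",(P@y).min(),(P@y).max(), rect(B,.008,KT))
g=arm.spot_point("straightedge","wrist"); print([(w(d["xy"],.003,KT)[0]*1000@np.c_[x,y],d["score"]) for d in g])
top=arm.grab_frame("top"); cv2.imwrite("pics/top14.png",top[:,:,::-1]); report(top,cam("top"))
a=np.vstack([cv2.resize(top[:,:,::-1][110:280,150:450],None,fx=2,fy=2,interpolation=2),cv2.resize(im[:,:,::-1],(600,375))[:250]]); cv2.imwrite("pics/fin.png",a)
E
```

```text
32.85 [0.45871444 0.31087997 0.44522942] 0.08755436600003635
mat [[371, 23], [361, 271], [282, 271], [271, 24]] [457.  311.  326.7 118.9 -32.7] xy 509.24932114032447 -215.4153738894159
white 6037 [302  50] [339 260] x 487.1066621053373 532.8002938815044 y -349.53983534465294 -73.11197489528851 [454.  314.2 276.4  45.5 -32.7]
[(array([ 512.75280727, -220.41147557]), 0.84)]
stop [314.7 163.9] 295 [647.7 -66.3 257.8  17.  -79.4]
grip [198.2 212.8] 85 [471.4 302.1  41.3  21.9 -28.4]
grip [399.2 253.6] 308 [ 355.3 -320.2   86.2   83.9  -29.8]
tabs [385.  41.] 40158 [1077.4 -289.  1831.7  344.2  -89.9]
tabs [458.6  99.5] 190 [ 888.1 -557.7   54.8   47.8   72. ]
tabs [ 54.5 151.6] 102 [671.1 818.8 176.5   7.1   8.2]
tabs [113.8 157.9] 2470 [653.2 620.8 211.8 168.    8.6]
tabs [234.9 140.9] 289 [721.4 211.3  66.2  51.7   7.5]
tabs [312.2 146.2] 1237 [705.1 -55.  200.2  93.2 -78.7]
tabs [460.2 153.6] 197 [ 699.7 -565.2   90.6   27.5   86.8]
tabs [416.4 168. ] 459 [ 645.6 -412.2   86.5   75.9  -88.4]
tabs [293.4 174.8] 64 [609.6   9.3  34.3  34.    1.7]
tabs [210.2 193.6] 84 [538.2 287.   98.6
[... 473 characters left out ...]
.000e-01]
mat [ 84.2 357.9] 3398 [ -6.6 694.  467.4 124.2  42.2]
mat [303.5 351.5] 528 [ 26.5 -46.  166.8  62.2  65.3]
mat [459.9 384. ] 2531 [ -49.7 -560.3  292.2  138.3  -88.9]
deco [488.9 113.4] 754 [ 843.3 -662.5  172.5   58.5   69.4]
deco [347.2 140.8] 194 [ 736.4 -172.4   70.8   37.3   11.3]
deco [277.2 151.9] 198 [690.1  66.3  69.4  37.   11.2]
deco [ 13.6 207.6] 2339 [469.9 920.9 318.1 126.    5. ]
deco [262.1 197. ] 161 [532.  111.3  43.5  43.3  69.7]
deco [378.7 197.2] 145 [ 541.6 -284.2   41.2   38.3  -43.8]
deco [318.4 240.8] 142 [388.7 -83.2  40.1  37.    1.5]
deco [505.2 301.2] 1852 [ 203.1 -709.5  175.6  130.3   89.8]
deco [443.7 354.7] 355 [  26.3 -508.5  127.3   32.8  -67.2]
```

View pics/fin.png

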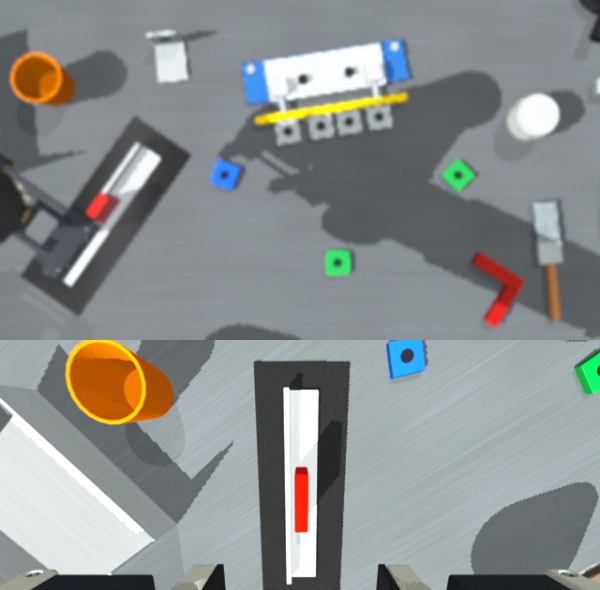

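```bash
python3 -c "
from station import arm
print(arm.job_done(), arm.get_state()['t'])"
```

```text
the job is handed in; nothing more can be done
the job is handed in; nothing more can be done
```

The four tabs are pressed home against the yellow stop and the straightedge is back on its mat. I handed the job in after about 33 s of the 64 s allowed.

- **Push:** I held about 13.7 N at the wrist for roughly 1.5 s. The stop gave way about 2 mm in the wrist camera, so it carried about 10 N, well under 16 N. The largest single wrist reading was 15 N. The load was centred along the row and the blade stayed within about 0.05° of the stop's line.
- **Blade contact:** on the way up to 13 N, the blade's front edge seemed to press down on the bench or tabs and took some of the push. I raised it about 1 mm before the hold. The force and the stop's movement then agreed to about 1 N.
- **Tabs after drawing back:** the last overhead picture shows all four square and in line against the stop. That picture has the tabs in shadow, so I judged the row by eye and did not measure each tab.
- **Straightedge:** it stands lengthwise, about 1 mm off the mat's centre across and along, going by the release position and the mat seen from the wrist. The network's own estimate put it about 5 mm off lengthwise. The wrist and overhead cameras differed by about 3 mm on where the mat is.
- **First grasp:** I lifted before the fingers had closed, so the grip was about 9 mm too high. I set the straightedge back on the mat, pressing it with about 45 N by the wrist reading, then gripped it again properly.
- **Everything else:** the bystanders and look-alikes I compared in the before and after overhead pictures had not moved, and the arm was clear of everything at the end.

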